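# Tare the empty pan on the fruit stall's scale

## Robot

A 6-joint arm with a two-finger parallel gripper is mounted at the origin on the work surface. World frame = base frame: x ahead of the robot, y to its left, z up, the work surface at z = 0. Lengths are in m, angles in rad, forces in N, time in s.
With the tool pointing down it reaches from about 0.275 to 0.725 m from the base axis. Payload 5.6 kg.
Tool frame: the origin (TCP) lies at the very end of the fingers, on their centre line; the grasp point (between the pads) lies 19 mm behind it; z points along the fingers, y is the line along which they close (so a half turn about z gives the same grasp; the last joint's range is limited). The gripper opens to 85 mm and grips with 20 to 120 N. Pads are 22 mm wide; open, the fingers measure 114 mm over their backs; the gripper's body (76 mm by 85 mm) begins 54 mm behind the grasp point. The pads swing forward as they close: fully open they stand 13 mm farther back than shut.
Start: joints at [-0.84, 0.255, 0.108, 0, -1.424, -0.285], TCP at [0.237, -0.496, 0.231] pointing down, gripper open.
Joint ranges: [-2.95, 2.95], [-1.21, 1.97], [-1.09, 1.5], [-2.87, 1.71], [-2.94, -0.07], [-3.05, 3.05]. Speed limits (rad/s): [2.57, 2.57, 3.14, 3.14, 3.14, 3.14].

## Interface

Orientations are given as a unit quaternion [w, x, y, z].
In Python, from bench import manip gives the robot as it stands. The module is installed in compiled form; this text tells all that it offers. Calls block until the motion is done:
- manip.reach(position, orientation): joint-space move of the TCP to a pose.
- manip.move_straight(position, rotation=None, speed=0.15, force_limit=None): straight line of the TCP; rotation=None keeps the orientation; speed is the mean speed in m/s. With force_limit (N) it stops when the force on the tool has changed by that much, and returns True; else False.
- manip.move_j(angles): joint-space move.
- manip.ungrasp() and manip.close(strength=None): open the fingers fully, or close them until they stop; strength is the grip in N (None keeps the last).
- manip.sleep(seconds).
- manip.solve_ik(position, orientation): joint angles nearest the present ones, or None.
- manip.observe(): the state.
- manip.snapshot(name): name is "scene" or "side" or "wrist"; returns (picture, depth): 384x512x3 uint8, red, green, blue; 384x512 float32, m along the optical axis (not along the pixel's ray), 0 where there is no reading.
- manip.calibration(name): a dict with "vertical_fov" (degrees; the focal length in pixels is half the picture's height over the tangent of half this angle, whatever the lens; pixels are square), "cx", "cy" (the principal point, pixels), "rvec" (rotation vector, rad) and "tvec" (3), from world to camera coordinates, as OpenCV has them; the wrist camera has in their place "T_tool_cam" (4x4, takes a point from camera to tool coordinates, whose origin is the TCP and whose axes are the flange's). Camera axes: x right, y down, z forward; pixel columns grow to the right and rows downward; lengths in m; the calibration is good to about 2 mm. A picture is of the moment at which its call begins: read the wrist's pose just before it. calibration takes no time and is no camera call.
A pose or a line that the arm cannot do raises manip.MotionError and nothing moves.
- manip.close_job(): hands the job in; it is judged then, once.
Trained networks look in the newest picture that a camera, given by its name, has taken for a name from the list of things; names that differ only in an ending like _2 or _b are one class to them, and where a whole thing is asked for, a point or a joint stands for the part that bears it (a point fixed in the world has none). Each returns a list of dicts, best first, with "score" (0 to 1); they miss things now and then, are a little off and sometimes report something else, mostly with a low value. They report only what shows in the picture. A call takes as long as a camera call. They do not tell look-alikes from the thing itself.
- manip.cut_out(thing, camera): "pixels" (384x512 bool, what is visible of it) and "location" ([column, row] in pixels, amid what is visible of it).
- manip.landmark_of(thing, camera): "location" ([column, row] in pixels: a listed point, or the origin of a listed thing).
The state is a dict: "time": time; "qpos": joint angles; "qd": joint speeds; "joint_torque": joint torques, N m; "tcp_pos": TCP position; "tool_rot": TCP orientation; "wrist_force": force on the tool from outside, world axes, zero at the start; "torque": the same for the moment, N m; "gripper_width": finger opening in m; "finger_force": force on a finger pad.
Only numpy, scipy, OpenCV 4.12 (cv2) and the standard library are available. Lean on these libraries where they do the work, as an engineer would, in place of code of your own. Each camera call takes 0.05 s, during which the arm holds its last target. There are 200 camera calls.

## Task

Slide the empty metal pan back along the scale's weighing plate, without lifting it, until its long side sits flush against the stop at the back. Then, with the pan left there, press the green tare pad on the sloping console and keep a steady push of about 9 newtons on it for a good second (the membrane is spoiled above 20), and let go. Do not touch the red power pad, press tare before the pan is home, or shift the bananas and the cup.

Things in the scene. Friction and masses are not known exactly. Their poses are not given: they have to be found in the camera images.
- scale: White bench scale, fixed. Origin on the table under the centre of its weighing plate; x points from the robot's side to the back stop, y to the console, z up. Dark steel plate 206 (x) by 232 (y) mm, top at z = 50 mm. Body under it 42 mm high.
- stop (a point): Steel back stop along the plate's back edge, fixed to the scale. Point: middle of the top edge of its front face, at x = +95, y = 0, z = 75 mm in the scale's frame. It runs the full 232 mm of the plate along the scale's y and rises 25 mm above the plate.
- panel (a point): Console's flat white panel, at the plate's y side. Point: its centre, on the surface (scale frame x = -30, y = 195, z = 70 mm). 150 mm up the slope, 155 mm along y. Slopes 0.30 rad (17 degrees), low end (z about 48 mm) towards the robot, high end z about 92 mm. A dark display on its upper part, the green and red pads side by side on its lower part.
- pan: Empty light-grey metal pan, open at the top, 108 (x) by 176 (y) by 50 (z) mm, walls 3 mm, 0.3 to 0.55 kg, loose on the weighing plate, 40 to 70 mm short of flush and up to 0.2 rad askew. Origin: centre of its underside; its y axis runs along its long side. Flush against the stop its centre is at x = +41 mm in the scale's frame.
- tare_pad: Green tare pad on the panel, 44 mm square, in a thin grey surround, left or right of the red one. Origin: on the panel's surface at its centre; z points out of the sloping panel, y along the row. The pad's face stands 3 to 7 mm out along z: it varies and is not reported, so feel for it. It gives 1 mm per 4 N, 3 mm at most. 6 to 13 N kept for a second is taken as tare.
- power_pad: Red power pad, same make and size as the green one; centres 70 mm apart along y. Leave alone. Origin and axes as for the green one.
- banana: Yellow banana, about 180 mm long, 34 mm thick, lying on the table beside the plate, on the side away from the console. Origin: under its middle. Leave alone.
- banana2: Yellow banana like the other, lying on the table behind the back stop. Leave alone.
- cup: Blue plastic cup, 80 mm across, 100 mm high, standing on the table behind the console. Origin: centre of its underside. Leave alone.
Mind the look-alikes: they are no part of the job. What is meant by the pan is not brown or purple, and is the larger of those in its own colour.

How it is judged:
By the outcome, as a careful person would: the job done as asked, in the order asked, and still so for the second after the job is handed in, with the robot touching nothing.
It also fails if it takes over 51 s, if anything falls off the work surface, if the arm or the gripper's body presses on something with over 40 N, if the wrist force passes 120 N, or if a joint passes its speed limit or range.

## Working session

There is one attempt and no reset: what is moved stays moved. The work goes in short steps, each a Python script; the robot and the scene stay as the last script left them, time stands still between calls to the robot, and variables do not carry over. Pictures are saved under pics/ and viewed, at most 10 in all, crops included, and the job is handed in when it is done.

```bash
mkdir -p pics
cat > h.py <<'E'
from bench import manip
import numpy as np, cv2
from scipy.spatial.transform import Rotation as R
def cam(n):
    c=manip.calibration(n); f=192/np.tan(np.radians(c["vertical_fov"])/2)
    if "rvec" in c:
        T=np.eye(4);T[:3,:3]=cv2.Rodrigues(np.array(c["rvec"],float))[0];T[:3,3]=np.ravel(c["tvec"]);T=np.linalg.inv(T)
    else:
        s=manip.observe();q=s["tool_rot"];W=np.eye(4);W[:3,:3]=R.from_quat([q[1],q[2],q[3],q[0]]).as_matrix();W[:3,3]=s["tcp_pos"];T=W@np.array(c["T_tool_cam"])
    return f,c["cx"],c["cy"],T
def cloud(C,d):
    f,cx,cy,T=C
    v,u=np.mgrid[:384,:512]
    P=np.stack([(u-cx)*d/f,(v-cy)*d/f,d],-1)@T[:3,:3].T+T[:3,3]
    P[d<=0]=np.nan
    return P
def save(n,im): cv2.imwrite("pics/"+n,cv2.cvtColor(im,cv2.COLOR_RGB2BGR))
E
python3 - <<'E'
from h import *
ims=[]
for n in("scene","side"):
    C=cam(n);im,d=manip.snapshot(n);P=cloud(C,d);ims.append(im);np.savez(n,im=im,d=d,P=P)
    print(n,"cam",C[3][:3,3].round(3))
    for t in("pan","tare_pad","power_pad","stop","panel","scale","banana","banana2","cup"):
        for r in manip.landmark_of(t,n)[:4]:
            u,v=map(int,r["location"]);u=min(max(u,0),511);v=min(max(v,0),383)
            print(t,round(r["score"],2),u,v,P[v,u].round(3))
    save(n+".png",im)
E
```

```text
scene cam [0.963 0.593 0.798]
pan 0.89 337 292 [0.506 0.314 0.002]
pan 0.83 218 177 [ 0.551 -0.121  0.052]
pan 0.8 278 163 [ 0.337 -0.119  0.003]
pan 0.57 256 124 [ 0.311 -0.273  0.048]
tare_pad 0.5 272 196 [0.484 0.036 0.069]
power_pad 0.6 294 209 [0.467 0.105 0.071]
stop 0.84 188 195 [ 0.663 -0.085  0.075]
panel 0.59 277 208 [0.502 0.08  0.074]
panel 0.19 189 192 [ 0.645 -0.116  0.05 ]
scale 0.74 217 196 [ 0.592 -0.06   0.051]
banana 0.81 151 231 [ 0.78  -0.075  0.02 ]
banana 0.63 165 166 [ 0.637 -0.282  0.02 ]
banana2 0.81 151 231 [ 0.78  -0.075  0.02 ]
banana2 0.63 165 166 [ 0.637 -0.282  0.02 ]
side cam [0.264 0.656 0.917]
pan 0.95 336 181 [ 0.335 -0.118 -0.002]
pan 0.63 261 148 [ 0.548 -0.112  0.055]
pan 0.57 377 138 [ 0.263 -0.313  0.004]
tare_pad 0.61 265 192 [0.482 0.037 0.07 ]
tare_pad 0.6 219 138 [ 0.667 -0.099  0.063]
power_pad 0.58 260 216 [0.468 0.11  0.073]
stop 0.91 219 138 [ 0.667 -0.099  0.063]
scale 0.79 254 159 [ 0.553 -0.07   0.052]
banana 0.95 256 114 [ 0.591 -0.187  0.1  ]
banana 0.95 187 143 [ 0.76  -0.081  0.027]
banana2 0.95 256 114 [ 0.591 -0.187  0.1  ]
banana2 0.95 187 143 [ 0.76  -0.081  0.027]
cup 0.88 175 215 [0.659 0.173 0.065]
```

View pics/scene.png

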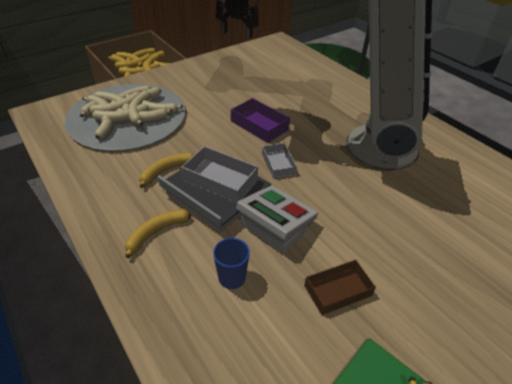

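View pics/side.png

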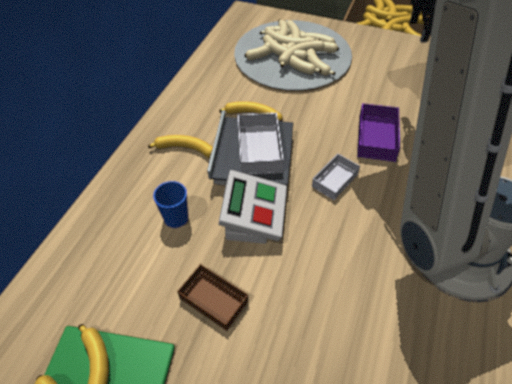

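The pan could be confused with the brown tray (scene 337,292), the purple tray (256,124) or the small grey tray on the table (278,163). I choose the larger grey one on the plate (218,177). In the side view it is at (261,148), green is at (265,192) and red at (262,215).

```bash
cat > fit.py <<'E'
from h import *
def analyse(im,P):
    hsv=cv2.cvtColor(im,cv2.COLOR_RGB2HSV).astype(int);H,S,V=hsv[...,0],hsv[...,1],hsv[...,2]
    box=(P[...,0]>.38)&(P[...,0]<.75)&(P[...,1]>-.25)&(P[...,1]<.2)
    o={}
    for k,m in(("g",(H>40)&(H<85)&(S>120)&(V>80)),("r",((H<8)|(H>172))&(S>120)&(V>80))):
        m=m&box&(P[...,2]>.045)&(P[...,2]<.1); n,l,st,c=cv2.connectedComponentsWithStats(m.astype(np.uint8))
        i=1+np.argmax(st[1:,4]); q=P[l==i]; o[k]=np.nanmedian(q,0); print(k,st[i,4],c[i].round(),o[k].round(4))
    g=S<60
    for k,lo,hi in(("rim",.095,.106),("stop",.070,.080),("plate",.046,.054)):
        m=box&g&(P[...,2]>lo)&(P[...,2]<hi)&(P[...,1]<.01); q=P[m][:,:2].astype(np.float32)
        if k=="stop": q=q[q[:,0]>.6]
        if len(q)>10:
            r=cv2.minAreaRect(q*1000);print(k,len(q),r, "corners",cv2.boxPoints(r).round().tolist())
    return o
E
python3 - <<'E'
from fit import *
for n in("scene","side"):
    print(n);z=np.load(n+".npz");analyse(z["im"],z["P"])
z=np.load("side.npz");a=cv2.resize(z["im"][90:250,200:380],None,fx=3,fy=3,interpolation=2)
z=np.load("scene.npz");b=cv2.resize(z["im"][130:250,150:320],None,fx=3,fy=3,interpolation=2)
b=cv2.copyMakeBorder(b,0,480-360,0,0,0);save("crop.png",cv2.resize(np.hstack([a,b]),None,fx=.75,fy=.75))
E
```

```text
scene
g 101 [273. 196.] [0.4843 0.0378 0.0722]
r 155 [294. 209.] [0.4676 0.1068 0.0718]
rim 349 ((550.9119262695312, -109.53330993652344), (112.41018676757812, 176.63800048828125), 24.428564071655273) corners [[463.0, -52.0], [536.0, -213.0], [639.0, -167.0], [566.0, -6.0]]
stop 312 ((628.9932861328125, -101.99031066894531), (91.27140808105469, 211.08399963378906), 13.439385414123535) corners [[560.0, -10.0], [609.0, -215.0], [698.0, -194.0], [649.0, 11.0]]
plate 1895 ((567.3995971679688, -92.39097595214844), (204.92315673828125, 258.10076904296875), 14.37381649017334) corners [[436.0, 7.0], [500.0, -243.0], [699.0, -192.0], [635.0, 58.0]]
side
g 223 [265. 192.] [0.4818 0.0369 0.07  ]
r 280 [262. 215.] [0.4648 0.1043 0.0704]
rim 282 ((552.8892211914062, -109.1174087524414), (107.99624633789062, 183.08749389648438), 24.92237091064453) corners [[465.0, -49.0], [542.0, -215.0], [640.0, -169.0], [563.0, -3.0]]
stop 226 ((668.0780029296875, -95.912841796875), (197.02191162109375, 94.23385620117188), 77.93228149414062) corners [[601.0, -182.0], [694.0, -202.0], [735.0, -9.0], [643.0, 10.0]]
plate 2784 ((563.8785400390625, -95.00785827636719), (198.57481384277344, 261.02801513671875), 13.989448547363281) corners [[436.0, 8.0], [499.0, -246.0], [692.0, -198.0], [629.0, 56.0]]
```

View pics/crop.png

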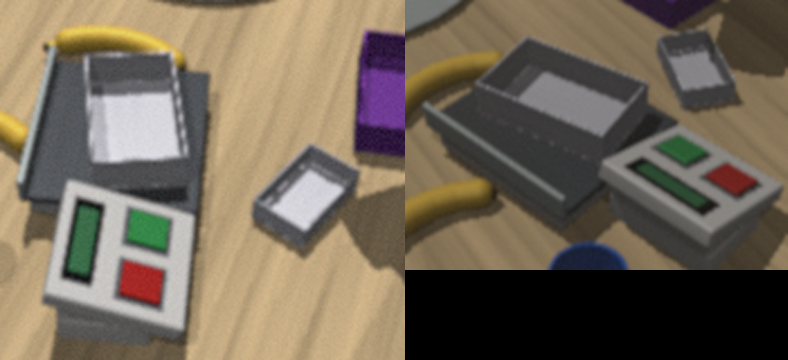

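The crop confirms it: the large grey pan is on the plate, skewed about 0.185 rad to the stop. Green is at the end next to the plate and red at the far end. I'll push with both open fingers square to the scale.

```bash
cat >> h.py <<'E'
yaw=.245; O=np.array([.570,-.1056,0]); Rs=R.from_euler('z',yaw).as_matrix()
def W(x,y,z): return O+Rs@np.array([x,y,z])/1000
def Q(M): q=R.from_matrix(M).as_quat(); return np.array([q[3],*q[:3]])
def down(s=1,tilt=0):  # tool y along s*scale y, tool z into a panel sloping by tilt
    z=Rs@np.array([np.sin(tilt),0,-np.cos(tilt)]); y=s*Rs[:,1]; return Q(np.stack([np.cross(y,z),y,z],1))
E
python3 - <<'E'
from h import *
s=manip.observe();print(s["time"],s["gripper_width"])
for k in(1,-1): print(k,manip.solve_ik(W(-140,0,150),down(k)),manip.solve_ik(W(-25,0,56),down(k)))
q={k:manip.solve_ik(W(-140,0,150),down(k)) for k in(1,-1)}
k=min((k for k in q if q[k] is not None),key=lambda k:abs(q[k]-np.array(s["qpos"])).max())
print("use",k)
manip.reach(W(-140,1,150),down(k))
manip.move_straight(W(-140,1,57),speed=.1,force_limit=8)
s=manip.observe();print(s["time"],s["tcp_pos"],s["wrist_force"])
hit=manip.move_straight(W(-45,1,57),speed=.05,force_limit=15)
s=manip.observe();print(hit,s["time"],Rs.T@(s["tcp_pos"]-O)*1000,Rs.T@s["wrist_force"])
n="side";C=cam(n);im,d=manip.snapshot(n);save("push.png",cv2.resize(im[80:260,150:390],None,fx=3,fy=3))
E
```

```text
1.0 0.08564581408931424
1 [ 0.03438091  0.11330163 -0.27961857  0.         -1.17787613 -1.36017723] [ 0.07902842  0.38493272 -0.17447157  0.         -1.01139203 -1.40482475]
-1 [ 0.03438091  0.11330163 -0.27961857  0.         -1.17787613  1.78141542] [ 0.07902842  0.38493272 -0.17447157  0.         -1.01139203  1.73676791]
use 1
3.6167 [ 0.43444165 -0.13869913  0.05755088] [-0.36493132  0.04392105  0.27466977]
False 5.6667 [-45.01423732   0.98068011  57.0827222 ] [-2.11182202 -0.42205982 -1.43252495]
```

View pics/push.png

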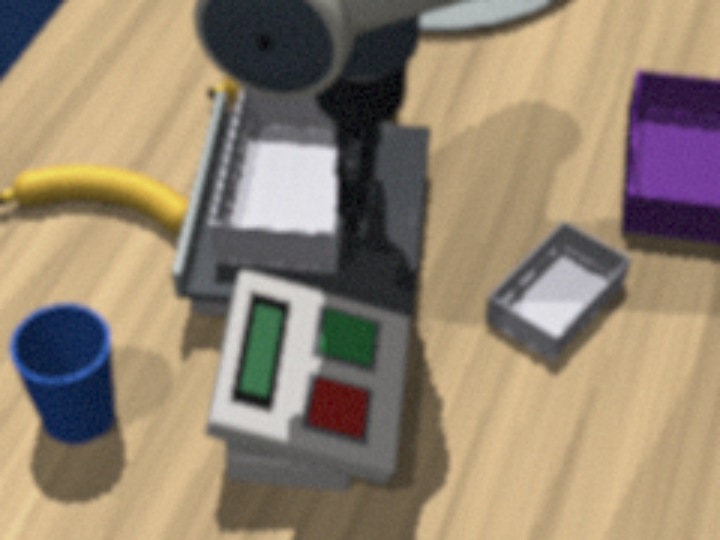

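The pan is squared by the two fingers and is about 20 mm from the stop, with nothing else disturbed. I'll finish the push with a force stop.

Run:
```python
from h import *
from fit import analyse
hit=manip.move_straight(W(0,1,57),speed=.025,force_limit=14)
s=manip.observe();print(hit,s["time"],Rs.T@(s["tcp_pos"]-O)*1000,Rs.T@s["wrist_force"],s["torque"])
p=s["tcp_pos"]
manip.move_straight(p-Rs@[.03,0,0],speed=.08)
manip.move_straight(W(-60,60,200),speed=.2)
for n in("scene","wrist"):
    C=cam(n);im,d=manip.snapshot(n);P=cloud(C,d);np.savez(n+"2",im=im,d=d,P=P);save(n+"2.png",im)
    print(n);analyse(im,P)
print(manip.observe()["time"])
```

```text
True 6.6917 [-25.30569041   1.00315665  56.38775015] [-0.24783261  0.42664877  0.43133922] [ 0.03385608  0.03662968 -0.03687166]
scene
g 83 [271. 196.] [0.4876 0.0369 0.0723]
r 97 [293. 210.] [0.4755 0.1082 0.0735]
rim 350 ((611.0691528320312, -106.06261444091797), (110.42706298828125, 178.3344268798828), 13.940966606140137) corners [[536.0, -33.0], [579.0, -206.0], [686.0, -179.0], [643.0, -6.0]]
stop 400 ((642.8726806640625, -93.05967712402344), (95.67652130126953, 204.430908203125), 3.0933120250701904) corners [[590.0, 6.0], [601.0, -198.0], [696.0, -193.0], [685.0, 12.0]]
plate 1926 ((566.7761840820312, -92.34573364257812), (205.73753356933594, 255.05975341796875), 14.069890975952148) corners [[436.0, 6.0], [498.0, -241.0], [698.0, -191.0], [636.0, 56.0]]
wrist
g 2616 [371. 190.] [0.4807 0.0331 0.0677]
r 2730 [454. 190.] [0.4633 0.1006 0.0679]
rim 2373 ((611.5093383789062, -106.53367614746094), (109.27731323242188, 176.20481872558594), 14.193642616271973) corners [[537.0, -35.0], [580.0, -205.0], [686.0, -179.0], [643.0, -8.0]]
stop 1475 ((636.0280151367188, -93.77731323242188), (207.3664093017578, 70.95295715332031), 89.81212615966797) corners [[600.0, -197.0], [671.0, -198.0], [672.0, 10.0], [601.0, 10.0]]
plate 39057 ((562.6996459960938, -94.66775512695312), (198.80384826660156, 261.77471923828125), 13.981035232543945) corners [[435.0, 8.0], [498.0, -246.0], [691.0, -198.0], [628.0, 56.0]]
8.2167
```

View pics/wrist2.png

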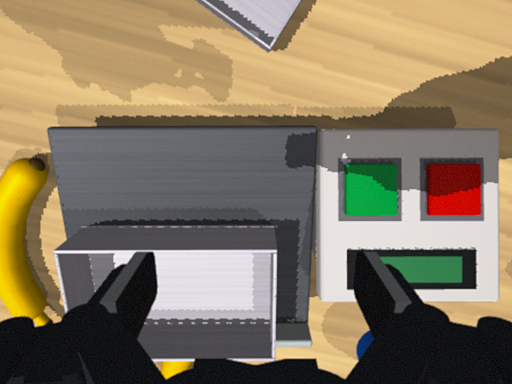

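The pan looks flush: its rim yaw of 14° matches the scale, with its centre at x≈40 mm. The arm stopped on an impact spike though, so I'll press again slowly to be sure it's home.

Run:
```python
from h import *
def st(m):
    s=manip.observe();print(m,round(s["time"],2),(Rs.T@(s["tcp_pos"]-O)*1000).round(2),(Rs.T@s["wrist_force"]).round(2));return s
manip.move_straight(W(-70,1,150),speed=.25)
manip.move_straight(W(-55,1,57),speed=.15)
manip.move_straight(W(-30,1,57),speed=.06,force_limit=14)
st("pre")
print(manip.move_straight(W(-15,1,57),speed=.01,force_limit=8))
s=st("push")
x=(Rs.T@(s["tcp_pos"]-O)*1000)[0]
for i in(1,2,3):
    h=manip.move_straight(W(x+i*.7,1,57),speed=.01,force_limit=14);manip.sleep(.1);st(h)
manip.move_straight(W(x-15,1,57),speed=.03)
manip.move_straight(W(-60,1,200),speed=.2)
st("up")
C=cam("wrist");im,d=manip.snapshot("wrist");P=cloud(C,d);save("w3.png",im)
from fit import analyse;analyse(im,P)
```

```text
pre 10.02 [-29.97   1.07  56.78] [ 0.7  -0.98 -0.27]
True
push 10.79 [-25.62   1.19  56.43] [-0.69  0.67 -0.2 ]
False 11.18 [-25.36   1.14  56.67] [-1.36  0.49 -0.35]
False 11.53 [-25.31   1.15  56.65] [-4.77  0.4   0.99]
False 11.88 [-25.37   1.15  56.62] [-7.32  0.86  1.61]
up 13.47 [-60.53   1.39 198.63] [-0.26  0.06 -0.85]
g 2546 [440. 191.] [0.481  0.033  0.0678]
r 804 [504. 191.] [0.4686 0.0848 0.0675]
rim 2297 ((611.2203979492188, -106.4886703491211), (108.97930908203125, 176.057861328125), 14.320523262023926) corners [[537.0, -35.0], [580.0, -205.0], [686.0, -178.0], [642.0, -8.0]]
stop 1672 ((641.5476684570312, -94.42809295654297), (50.16093063354492, 205.34051513671875), 12.041789054870605) corners [[596.0, 1.0], [638.0, -200.0], [687.0, -190.0], [645.0, 11.0]]
plate 40948 ((562.0716552734375, -95.10186767578125), (199.10704040527344, 261.4612121582031), 13.70617961883545) corners [[434.0, 8.0], [496.0, -246.0], [690.0, -199.0], [628.0, 55.0]]
```

The pan is home: it is rigid at x=−25.35 under 7 N and doesn't move. Next I press tare with the fingers closed, along the panel normal.

Run:
```python
from h import *
q=down(1,.3); n=Rs@np.array([-np.sin(.3),0,np.cos(.3)])
g=np.array([.4815,.0340,.0685])
def F(k=8):
    v=[]
    for _ in range(k): v.append(n@manip.observe()["wrist_force"]);manip.sleep(.01)
    return np.mean(v)
manip.close(30)
manip.reach(g+n*.05,q)
manip.move_straight(g+n*.015,speed=.05,force_limit=6)
manip.sleep(.2);f0=F(20);print("bias",f0,manip.observe()["time"])
hit=manip.move_straight(g-n*.006,speed=.008,force_limit=3)
s=manip.observe();d=n@(s["tcp_pos"]-g);print(hit,"contact mm",d*1000,n@s["wrist_force"]-f0,s["time"])
if hit:
    t0=None;t=d
    for i in range(45):
        f=F()-f0; now=manip.observe()["time"]; a=n@(manip.observe()["tcp_pos"]-g)
        print(round(now,2),round(f,2),"cmd %.2f act %.2f"%(t*1e3,a*1e3))
        if 8<f<10.5 and t0 is None:t0=now
        if f>14 or (t0 and now-t0>1.7):break
        if abs(9-f)>.7:
            t-=np.clip((9-f)/3.5e3,-.0006,.0006); manip.move_straight(g+n*t,speed=.01)
        else: manip.sleep(.08)
manip.move_straight(g+n*.05,speed=.1)
manip.move_straight(g+n*.05+[0,0,.1],speed=.2)
print(manip.observe()["time"])
C=cam("side");im,dd=manip.snapshot("side");save("end.png",im)
C=cam("scene");im,dd=manip.snapshot("scene");P=cloud(C,dd)
from fit import analyse;analyse(im,P)
```

```text
bias 0.01775888113349374 16.25
True contact mm 0.10874773951300903 3.850246504074586 17.9583
18.02 4.12 cmd 0.11 act 0.16
18.34 5.77 cmd -0.49 act -0.34
18.66 7.74 cmd -1.09 act -0.83
18.98 8.49 cmd -1.45 act -1.11
19.12 8.7 cmd -1.45 act -1.11
19.27 8.43 cmd -1.45 act -1.11
19.43 8.31 cmd -1.45 act -1.12
19.57 8.34 cmd -1.45 act -1.10
19.73 8.32 cmd -1.45 act -1.11
19.88 8.17 cmd -1.45 act -1.12
20.19 8.86 cmd -1.69 act -1.32
20.34 9.12 cmd -1.69 act -1.32
20.49 8.74 cmd -1.69 act -1.32
20.64 8.64 cmd -1.69 act -1.32
20.79 8.73 cmd -1.69 act -1.34
22.1083
g 105 [273. 196.] [0.4842 0.0375 0.0716]
r 159 [295. 209.] [0.4674 0.1057 0.0715]
rim 330 ((610.561767578125, -105.88233184814453), (110.65247344970703, 178.23574829101562), 13.955132484436035) corners [[535.0, -33.0], [578.0, -206.0], [686.0, -179.0], [643.0, -6.0]]
stop 393 ((642.231201171875, -93.5620346069336), (94.60124969482422, 203.60475158691406), 3.5533761978149414) corners [[589.0, 5.0], [601.0, -198.0], [696.0, -192.0], [683.0, 11.0]]
plate 1962 ((566.4730224609375, -92.35533142089844), (206.1003875732422, 256.1053161621094), 13.761598587036133) corners [[436.0, 8.0], [497.0, -241.0], [697.0, -192.0], [636.0, 57.0]]
```

View pics/end.png

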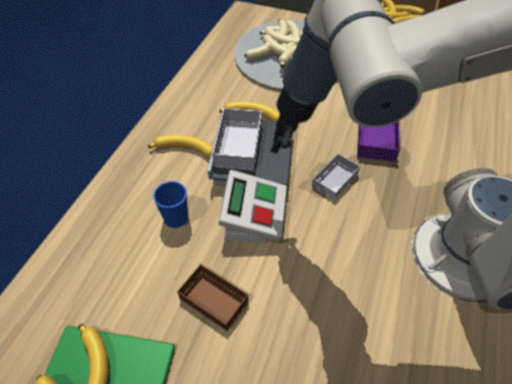

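The pan is against the stop at side-view (238,140). The bananas at (180,146) and (255,108) and the cup at (172,203) haven't moved. The press held about 8.5 N for more than a second, and the arm is clear.

```bash
python3 -c "
from bench import manip
print(manip.close_job())"
```

```text
the job is handed in; nothing more can be done
None
```

The pan is flush against the back stop, the green tare pad was held at 8–9 N for about 2 s and then released, nothing else was moved, and the job is handed in at about 22 s.

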